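Put the weld test coupons away in the coupon rack

ROBOT

A 7-joint arm with a two-finger parallel gripper is mounted at the origin on the work surface. World frame = base frame: x ahead of the robot, y to its left, z up, the work surface at z = 0. Lengths are in mm, angles in rad, forces in N, time in s.
With the tool pointing down it reaches from about 400 to 875 mm from the base axis. Payload 6.5 kg.
Tool frame: the origin (TCP) lies between the finger pads; the fingertips stand 22 mm ahead of it and the grasp point (between the pads) lies 3 mm ahead of it; z points along the fingers, y is the line along which they close (so a half turn about z gives the same grasp; the last joint's range is limited). The gripper opens to 88 mm and grips with 3 to 60 N. Pads are 18 mm wide; open, the fingers measure 123 mm over their backs; the gripper's body (75 mm by 187 mm) begins 45 mm behind the grasp point.
Start: joints at [-1.199, 0.536, -0.004, 1.538, 0.003, 1.067, -0.071], TCP at [275.56, 588.691, 260.716] pointing down, gripper open.
Joint ranges: [-2.7, 2.7], [-0.37, 2.16], [-1.27, 1.26], [0.24, 2.4], [-1.31, 4.45], [0.19, 1.91], [-2.76, 2.76]. Speed limits (rad/s): [2.39, 2.39, 3.14, 3.14, 3.14, 3.14, 3.14].

INTERFACE

Orientations are given as a unit quaternion [x, y, z, w].
In Python, from bench import readout, cams, job, finder gives the robot as it stands. The module is installed in compiled form; this text tells all that it offers.
- The arm moves only by the shell command python3 -m jog 'ROWS'. ROWS is a JSON object of lists of equal length, an entry for each row: "translation": the shift along the tool's x, y, z in units of 30 mm (1.0 is 30 mm), a list of three; "yaw": the turn about the tool's z in units of 5 degrees (1.0 is 5 degrees); "jaw": the finger opening in mm, from 0 to 88.1. In form: {"translation": [[x, y, z], ...], "yaw": [yaw, ...], "jaw": [jaw, ...]}. A call has 1 to 8 rows; each row shifts and turns the commanded pose from where the row before left it, along the tool's axes as they then stand; what a row does not reach is not made up. A row lasts 1/12 s, in which the tool goes at most 41.7 mm and 7.16 degrees, less where a joint would pass 70% of its speed; a pose out of reach is approached as far as the arm can. A call is refused whole if a number of a shift passes 1 or a number of a turn 1, either way. A call with a gripper value outside its range is refused whole. The fingers move at their own pace and stop on an object; the grip force is fixed at half the most. Time passes only in rows, so rows that do not move let the fingers close. It gives the time, the measured TCP pose, the force, the opening and the grip force at its end, in the units of the state.
- readout.observe(): the state, without advancing time (a new reading comes with each control period).
- cams.camera(name): name is "scene" or "top" or "wrist"; returns the picture (400x640x3 uint8, red, green, blue); there is no depth.
- cams.get_calibration(name): a dict with "fx", "fy", "cx", "cy" (pixels), "k1" (the pictures are not rectified: a ray, as slopes to the right and down, at radius r is drawn at 1 + k1 r^2 times it, then the intrinsics apply), "rvec" (rotation vector, rad) and "tvec" (3), from world to camera coordinates, as OpenCV has them. Camera axes: x right, y down, z forward; pixel columns grow to the right and rows downward; lengths in mm; the calibration is good to about 2 mm. A picture is of the moment at which its call begins: read the wrist's pose just before it. get_calibration takes no time and is no camera call; for the wrist camera it gives the pose at the moment of the call.
- job.sign_off(): hands the job in; it is judged then, once.
Trained networks look in the newest picture that a camera, given by its name, has taken for a name from the list of things; names that differ only in an ending like _2 or _b are one class to them, and where a whole thing is asked for, a point or a joint stands for the part that bears it (a point fixed in the world has none). Each returns a list of dicts, best first, with "conf" (0 to 1); they miss things now and then, are a little off and sometimes report something else, mostly with a low value. They report only what shows in the picture. A call takes as long as a camera call. They do not tell look-alikes from the thing itself.
- finder.find_in(camera, name): "box" ([centre column, centre row, width, height] in pixels, round what is visible of it).
- finder.regions_of(camera, name): "region" (400x640 bool, what is visible of it) and "box" ([centre column, centre row, width, height] in pixels, round what is visible of it).
The state is a dict: "t": time; "joints": joint angles; "joint_velocities": joint speeds; "joint_torque": joint torques, N m; "tcp_pos": TCP position; "ee_rot": TCP orientation; "ft_force": force on the tool from outside, world axes, zero at the start; "torque": the same for the moment, N m; "finger_gap": finger opening in mm; "grip_force": force on a finger pad.
Only numpy, scipy, OpenCV 4.12 (cv2) and the standard library are available. Lean on these libraries where they do the work, as an engineer would, in place of code of your own. Each camera call takes 0.05 s, during which the arm holds its last target. There are 200 camera calls.

TASK

Put the weld coupons away in the rack: stand the red, yellow and blue tube coupons upright in a neat row on the low shelf, each centred on the mark of its own colour with the blue one's flat sides square to the shelf, setting them down without dropping them or knocking them over. Slide the steel plate along its tray and over the yellow lip (do not lift it out) so that it drops flat into the pocket beyond. Leave the white coupon, spray can, tape roll and calculator where they are.

Things in the scene. Friction and masses are not known exactly. Their poses are not given: they have to be found in the camera images.
- rack: Fixed coupon rack, 302 mm long (its y), 200 mm deep (its x). Origin: at table level under the seam of its two strips, half-way along; x points across it away from the robot, y along it (roughly to the robot's left), z up. Near strip, x -104 to 0 mm: open-topped black plate tray. Far strip, x 0 to 96 mm: low plywood shelf. Offsets below are along rack axes.
- shelf_row (a point): Middle of the row on the shelf's top face (45 mm above the table, 90 mm deep); rack x 45, y 0 mm. Axes as the rack. The row's four places lie at y -105, -35, 35, 105 mm: three bear colour marks, one the white coupon, in any order. Back rail at x +45 mm and end panels at y +-145 mm stand 20 mm above the shelf.
- apron (a point): Centre of the tray's smooth apron, on its top, 10 mm above the table; rack x -52, y -72 mm. The apron runs 73 mm either way along y; its -y end is open to the table. Side rails (4 mm thick, tops 22 mm above the table) run the whole tray, inner faces at x +-48 mm from here.
- lip (a point): Middle of the yellow lip's crest, on its top, 15 mm above the table; rack x -52, y 22 mm. The crest is flat for 3 mm either way along y; before it (-y side) a ramp climbs 5 mm from the apron in 18 mm; after it (+y side) a sheer 9 mm drop into the pocket.
- pocket (a point): Centre of the tray pocket's floor, 6 mm above the table; rack x -52, y 82 mm. Pocket: 96 mm along x, 114 mm along y, closed at its +y end by a stop 22 mm above the table. Axes as the rack.
- plate_mid (a point): Centre of the loose bright steel plate (a dark weld bead 2.7 mm high across its top), 90 mm (its x) by 105 mm (its y) by 8 mm thick, about 0.6 kg. Starts lying flat on the tray's apron between the rails, before the lip; its axes are about those of the rack. The plate drops into the pocket once its trailing edge has passed the crest.
- pipe_red_mid (a point): Centre (half-way up) of the red weld coupon: open round steel pipe, 48 mm outside diameter, 5 mm wall, 120 mm tall, about 0.5 kg, standing upright on the table, its upper 30 mm painted red. A weld bead lies around it at 42% of its height (stands out 2.5 mm). Its z axis points up along the tube.
- pipe_yellow_mid (a point): Centre (half-way up) of the yellow weld coupon: open round steel pipe, 48 mm outside diameter, 5 mm wall, 90 mm tall, about 0.5 kg, standing upright on the table, its upper 30 mm painted yellow. A weld bead lies around it at 42% of its height (stands out 2.5 mm). Its z axis points up along the tube.
- tube_blue_mid (a point): Centre (half-way up) of the blue weld coupon: open square steel tube, 46 mm by 46 mm outside, 4 mm wall (its x and y are normal to its flat sides), 105 mm tall, about 0.5 kg, standing upright on the table, its upper 30 mm painted blue. A weld bead lies around it at 42% of its height (stands out 2.5 mm). Its z axis points up along the tube.
- spot_red (a point): Centre of the flat red rectangle (74 by 58 mm) painted on the shelf's top face: the place of the red coupon. Axes as the rack.
- spot_yellow (a point): Centre of the flat yellow rectangle (74 by 58 mm) painted on the shelf's top face: the place of the yellow coupon. Axes as the rack.
- spot_blue (a point): Centre of the flat blue rectangle (74 by 58 mm) painted on the shelf's top face: the place of the blue coupon. Axes as the rack.
- pipe_stored_mid (a point): Centre of a white-topped round pipe coupon, 48 mm diameter, 120 mm tall, that already stands loose on the shelf in one of the four places. Leave it alone. Its z axis points up along the tube.
- spray_can_mid (a point): Centre of a loose spray can, 52 mm diameter, 160 mm tall, standing on the table among the coupons. Leave it alone.
- tape_roll_mid (a point): Centre of a loose roll of masking tape lying flat, 92 mm diameter, 25 mm high, on the table among the coupons. Leave it alone.
- calculator_mid (a point): Centre of a loose calculator, 78 by 160 by 14 mm, lying on the table left of the robot. Leave it alone.
Things that resemble listed ones, but are neither listed nor needed, are in the scene too. What is shaped like the part that bears pipe_red_mid but green is not meant.

How it is judged (in metres and radians):
At the end, for the whole second after the job is handed in: Coupons upright (0.06 rad), at rest on the shelf, centres within 12 mm of their marks; blue square to the rack within 0.14 rad; plate flat (0.04 rad) on the pocket floor, within 12 mm of its centre; white coupon within 15 mm, can, tape and calculator within 25 mm of their starts (horizontal distance between pipe_red_mid and spot_red below 0.012 m and angle between each of pipe_red_mid, pipe_yellow_mid, tube_blue_mid's own z axis and vertical below 0.06 rad and z of pipe_red_mid in the frame of rack between 0.1 and 0.11 m and linear speed of each of pipe_red, pipe_yellow, tube_blue, plate below 0.02 m/s and horizontal distance between pipe_yellow_mid and spot_yellow below 0.012 m and z of pipe_yellow_mid in the frame of rack between 0.085 and 0.095 m and horizontal distance between tube_blue_mid and spot_blue below 0.012 m and z of tube_blue_mid in the frame of rack between 0.0925 and 0.1025 m and (angle between the x axis of tube_blue_mid and the x axis of rack, either way round below 0.14 rad or angle between the y axis of tube_blue_mid and the x axis of rack, either way round below 0.14 rad) and z of plate_mid in the frame of rack between 0.007 and 0.0125 m and angle between plate_mid's own z axis and vertical below 0.04 rad and horizontal distance between plate_mid and pocket below 0.012 m and distance of pipe_stored_mid from where it was at the start of the episode below 0.015 m and distance of each of spray_can_mid, tape_roll_mid, calculator_mid from where it was at the start of the episode below 0.025 m); the robot touches nothing.
It fails at once if a coupon is dropped (falls freely from more than about 25 mm) ((linear speed of pipe_red above 0.7 m/s and contact force between the fingers and pipe_red below 0.1 N) or (linear speed of pipe_yellow above 0.7 m/s and contact force between the fingers and pipe_yellow below 0.1 N) or (linear speed of tube_blue above 0.7 m/s and contact force between the fingers and tube_blue below 0.1 N)).
It fails at once if a red, yellow or blue coupon is knocked over (angle between any of pipe_red_mid, pipe_yellow_mid, tube_blue_mid's own z axis and vertical above 0.8 rad).
It fails at once if the plate is lifted out of its tray instead of being slid (z of plate_mid in the frame of rack above 0.05 m).
It fails at once if the white coupon on the shelf is moved by more than 15 mm or tipped (distance of pipe_stored_mid from where it was at the start of the episode above 0.015 m or angle between pipe_stored_mid's own z axis and vertical above 0.5 rad).
It fails at once if the spray can, tape roll or calculator is moved by more than 25 mm or tipped ((distance of spray_can_mid from where it was at the start of the episode above 0.025 m or angle between spray_can_mid's own z axis and vertical above 0.5 rad) or (distance of tape_roll_mid from where it was at the start of the episode above 0.025 m or angle between tape_roll_mid's own z axis and vertical above 0.5 rad) or (distance of calculator_mid from where it was at the start of the episode above 0.025 m or angle between calculator_mid's own z axis and vertical above 0.5 rad)).
It also fails if it takes over 72 s, if anything falls off the work surface, if the arm or the gripper's body presses on something with over 40 N, if the wrist force passes 120 N, or if a joint passes its speed limit or range.

## Working session

There is one attempt and no reset: what is moved stays moved. The work goes in short steps, Python scripts to look and compute and a shell command to move; the robot and the scene stay as the last step left them, time stands still between calls to the robot, and variables do not carry over. Pictures are saved under pics/ and viewed, at most 10 in all, crops included, and the job is handed in when it is done.

```bash
mkdir -p pics; cat > h.py <<'E'
import numpy as np, cv2
from bench import readout, cams, job, finder
def cal(n):
    c=cams.get_calibration(n); K=np.array([[c['fx'],0,c['cx']],[0,c['fy'],c['cy']],[0,0,1.]])
    R=cv2.Rodrigues(np.array(c['rvec'],float))[0]; return K,np.array([c['k1'],0,0,0,0.]),R,np.array(c['tvec'],float),np.array(c['rvec'],float)
def back(n,px,z,C=None):
    K,D,R,t,_=C or cal(n)
    u=cv2.undistortPoints(np.array(px,float).reshape(-1,1,2),K,D).reshape(-1,2)
    d=np.c_[u,np.ones(len(u))]@R; o=-R.T@t
    return o+d*((z-o[2])/d[:,2])[:,None]
def proj(n,P,C=None):
    K,D,R,t,rv=C or cal(n)
    return cv2.projectPoints(np.array(P,float).reshape(-1,1,3),rv,t,K,D)[0].reshape(-1,2)
def snap(n,f):
    im=cams.camera(n); cv2.imwrite('pics/'+f,im[:,:,::-1]); return im
E
python3 - <<'E'
from h import *
a=snap('top','top0.png'); b=snap('scene','scene0.png')
for n in('top','scene'):
    C=cal(n); print(n,(-C[2].T@C[3]).round(),C[0][0,0])
s=readout.observe(); print(s['t'],s['tcp_pos'],s['ee_rot'],s['finger_gap'],s['ft_force'])
E
```

```text
top [ 339.  -18. 1046.] 371.1846262422449
scene [1287.  149.  994.] 361.5934233331991
0.1 [275.35683931 588.2225747  259.94629067] [ 2.17117634e-01  9.76145145e-01 -7.62056240e-04 -9.31987404e-05] 88.12012039381194 [ 0.16891423 -0.61779657  0.18588493]
```

View pics/top0.png

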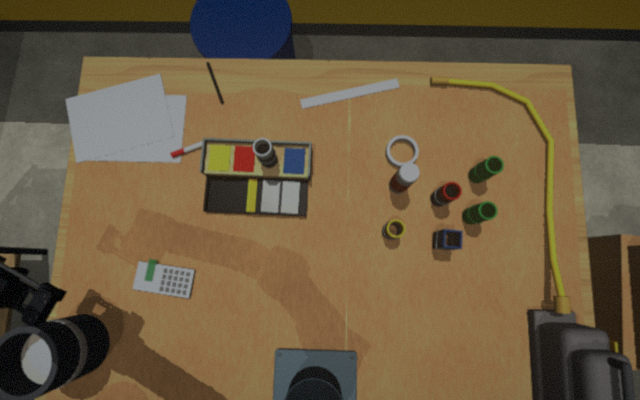

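View pics/scene0.png

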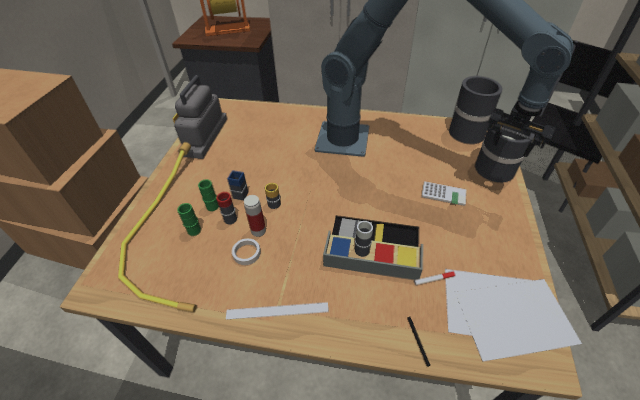

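Top view: red pipe (446,193), yellow (395,229), blue (448,240), can (405,177), tape (402,150), green look-alikes (486,168) and (480,212). Rack marks: yellow (217,158), red (244,159), blue (293,160), with the white coupon at the third place (264,152). The plate is at (280,196), with the lip at (252,195). In the scene view red is (227,208) and green are (208,195) and (189,219). The red-painted one is the one meant; confirming it in a crop and fitting silhouettes.

```bash
cat > fit.py <<'E'
from h import *
from scipy.optimize import minimize
def model(x,y,yaw,h,z0,r,sq):
    if sq: a=np.array([[1,1],[1,-1],[-1,-1],[-1,1]])*23.; c,s=np.cos(yaw),np.sin(yaw); q=a@np.array([[c,s],[-s,c]])
    else: th=np.linspace(0,2*np.pi,32,endpoint=False); q=r*np.c_[np.cos(th),np.sin(th)]
    q=q+[x,y]; return np.r_[np.c_[q,np.full(len(q),z0)],np.c_[q,np.full(len(q),z0+h)]]
def hullmask(n,P,C,S=4):
    p=(proj(n,P,C)+.5)*S; m=np.zeros((400*S,640*S),np.uint8); cv2.fillConvexPoly(m,np.round(cv2.convexHull(p.astype(np.float32))*16).astype(int),1,shift=4)
    return cv2.resize(m.astype(np.float32),(640,400),interpolation=cv2.INTER_AREA)
def fit(regs,x0,h,z0=0,r=24,sq=False):
    Cs={n:cal(n) for n in regs}
    def cost(v): return sum(np.abs(hullmask(n,model(v[0],v[1],v[2]/50 if sq else 0,h,z0,r,sq),Cs[n])-regs[n]).sum()/regs[n].sum() for n in regs)
    v=np.array(x0,float); d=len(v)
    b=minimize(cost,v,method='Nelder-Mead',options=dict(initial_simplex=np.r_[[v],v+np.eye(d)*10],xatol=.1,fatol=1e-4))
    return b.x.round(1),round(b.fun,3)
E
python3 - <<'E'
from h import *; from fit import *
im=snap('top','t1.png'); sc=snap('scene','s1.png')
H={'pipe_red_mid':(120,(446,193)),'pipe_yellow_mid':(90,(395,229)),'tube_blue_mid':(105,(448,240)),'spray_can_mid':(160,(405,177)),'pipe_stored_mid':(120,(264,152))}
for n,(h,px) in H.items():
    g=back('top',[px],h*.7)[0]
    z0=45 if 'stored' in n else 0; r=26 if 'can' in n else 24
    regs={}
    for c in('top','scene'):
        e=proj(c,[[g[0],g[1],h*.6+z0]])[0]
        L=[d for d in finder.regions_of(c,n)]
        L=sorted(L,key=lambda d:np.hypot(*(np.array(d['box'][:2])-e)))
        if L and np.hypot(*(np.array(L[0]['box'][:2])-e))<15: regs[c]=L[0]['region'].astype(np.float32); print(n,c,L[0]['box'],round(L[0]['conf'],2),regs[c].sum())
    sq='blue' in n
    for R in [regs]+[{k:v} for k,v in regs.items()]:
        best=min((fit(R,[g[0],g[1]]+([y0] if sq else []),h,z0,r,sq) for y0 in ([0,20,40,60] if sq else [0])),key=lambda t:t[1]); print('  ',list(R),best)
hsv=cv2.cvtColor(im,cv2.COLOR_RGB2HSV)
for nm,px in(('y',(217,158)),('r',(244,159)),('b',(293,160))): print(nm,hsv[px[1],px[0]],back('top',[px],45)[0].round())
A=cv2.resize(im[125:260,375:510],(400,400),interpolation=cv2.INTER_CUBIC)
B=cv2.resize(im[130:225,195:320],(400,304),interpolation=cv2.INTER_CUBIC)
B=cv2.copyMakeBorder(B,0,96,0,0,cv2.BORDER_CONSTANT)
cv2.imwrite('pics/crop1.png',np.hstack([A,B])[:,:,::-1])
E
```

```text
pipe_red_mid top [444.7, 194.2, 28.0, 23.4] 0.8 514.0
pipe_red_mid scene [225.8, 209.8, 19.2, 32.0] 0.76 437.0
   ['top', 'scene'] (array([ 528.6, -336.9]), np.float64(0.198))
   ['top'] (array([ 527.4, -334.9]), np.float64(0.092))
   ['scene'] (array([ 524.7, -340. ]), np.float64(0.07))
pipe_yellow_mid top [392.5, 227.6, 22.6, 20.5] 0.8 313.0
pipe_yellow_mid scene [270.5, 195.7, 20.7, 27.7] 0.67 306.0
   ['top', 'scene'] (array([ 432.2, -198.2]), np.float64(0.402))
   ['top'] (array([ 432.4, -197.9]), np.float64(0.261))
   ['scene'] (array([ 427.5, -200.9]), np.float64(0.118))
tube_blue_mid top [447.1, 238.6, 30.0, 19.9] 0.69 576.0
tube_blue_mid scene [238.1, 185.6, 19.8, 29.1] 0.57 496.0
   ['top', 'scene'] (array([ 408. , -338.9,   -4. ]), np.float64(0.166))
   ['top'] (array([ 408.4, -338.8,   -3.9]), np.float64(0.069))
   ['scene'] (array([ 403.3, -340.7,   -6.3]), np.float64(0.053))
spray_can_mid top [404.4, 178.2, 30.5, 28.9] 0.58 598.0
spray_can_mid scene [255.3, 217.0, 24.7, 43.4] 0.96 682.0
   ['top', 'scene'] (array([ 561.4, -219.3]), np.float64(0.204))
   ['top'] (array([ 560.4, -217.7]), np.float64(0.131))
   ['scene'] (array([ 560.1, -220.3]), np.float64(0.062))
pipe_stored_mid scene [366.1, 239.1, 19.5, 39.1] 0.82 509.0
   ['scene'] (array([614.2, 145.1]), np.float64(0.084))
   ['scene'] (array([614.2, 145.1]), np.float64(0.084))
y [ 30 172 148] [618. 291.  45.]
r [  2 194 147] [617. 215.  45.]
b [108 131 103] [617.  77.  45.]
```

View pics/crop1.png

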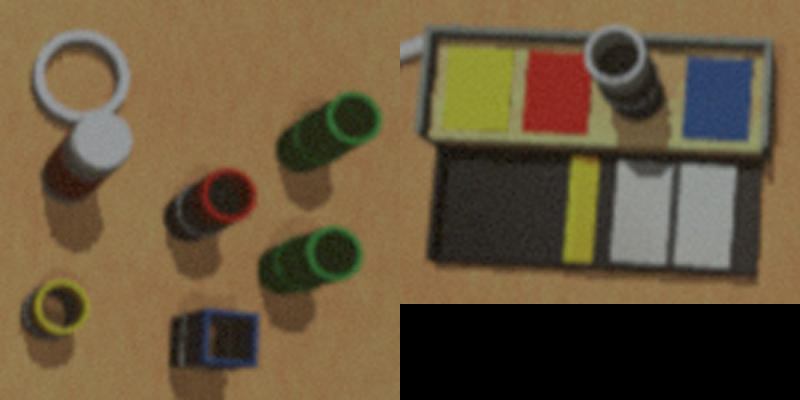

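The crop shows the red-topped pipe at top-view (446,193), distinct from the two green ones. The square blue tube and the yellow short pipe are clear. Next I fit the rack pose and plate from the colour patches.

```bash
cat > rack.py <<'E'
from h import *
from fit import *
from scipy.optimize import least_squares
def rackfit(pr=True):
    pts=[]
    for n in('top','scene'):
        im=cv2.imread('pics/t1.png' if n=='top' else 'pics/s1.png'); hsv=cv2.cvtColor(im,cv2.COLOR_BGR2HSV); C=cal(n)
        for c,lo,hi,ry in(('y',25,35,105),('r',0,5,35),('b',100,115,-105)):
            e=proj(n,[[617,182+ry,45]],C)[0]
            m=cv2.inRange(hsv,(lo,110,50),(hi,255,255)); 
            k,lab,st,ce=cv2.connectedComponentsWithStats(m)
            i=min([i for i in range(1,k) if st[i,4]>120],key=lambda i:np.hypot(*(ce[i]-e)))
            P=back(n,cv2.findContours((lab==i).astype(np.uint8),0,2)[0][0].reshape(-1,2),45,C)
            r=cv2.minAreaRect(P[:,:2].astype(np.float32)); 
            if pr: print(n,c,st[i,4],ce[i].round(1),'rect',np.round(r[0],1),np.round(r[1],1),round(r[2],1))
            pts.append((n,45,ry,*r[0]))
    f=lambda v,Q:np.concatenate([[v[0]+np.cos(v[2])*x-np.sin(v[2])*y-a, v[1]+np.sin(v[2])*x+np.cos(v[2])*y-b] for _,x,y,a,b in Q])
    for Q in(pts,[p for p in pts if p[0]=='top'],[p for p in pts if p[0]=='scene']):
        s=least_squares(f,[570,182,0],args=(Q,),x_scale=[1,1,.01]); 
        if pr: print(s.x.round(3),np.abs(s.fun).max().round(1))
E
python3 - <<'E'
from rack import *
rackfit()
im=cv2.imread('pics/t1.png'); hsv=cv2.cvtColor(im,cv2.COLOR_BGR2HSV)
m=((hsv[:,:,1]<60)&(hsv[:,:,2]>90)).astype(np.uint8); m[:176]=0;m[220:]=0;m[:,:255]=0;m[:,312:]=0
P=back('top',np.argwhere(m)[:,::-1],18); r=cv2.minAreaRect(P[:,:2].astype(np.float32)); print('plate',m.sum(),r)
for px in [(486,168),(480,212)]: print('green',back('top',[px],120)[0].round())
print('tape',back('top',[(402,150)],25)[0].round(),'calc',back('top',[(164,280)],14)[0].round())
E
```

```text
top y 567 [219.  157.3] rect [619.9 285.6] [78.1 59.9] 0.0
top r 449 [243.7 158.6] rect [619.  214.8] [54.2 69.9] 89.3
top b 445 [293.7 160.7] rect [615.9  75.8] [66.3 52.8] 1.4
scene y 341 [406.2 256. ] rect [614.2 283.6] [69.8 55.9] 0.2
scene r 328 [383.8 252.8] rect [613.6 214.3] [56.5 69. ] 89.5
scene b 289 [339.9 246.6] rect [612.3  74.4] [54.9 65.2] 89.2
[ 5.70661e+02  1.80381e+02 -1.40000e-02] 3.0
[ 5.73060e+02  1.81283e+02 -2.00000e-02] 0.5
[ 5.68263e+02  1.79480e+02 -9.00000e-03] 0.5
plate 1094 ((517.6891479492188, 112.28640747070312), (105.8555908203125, 92.00379180908203), 88.81706237792969)
green [ 588. -424.  120.]
green [ 474. -404.  120.]
tape [ 660. -230.   25.] calc [277. 421.  14.]
```

```bash
python3 -m jog '{"translation":[[0,0,0.6],[0,0,0.6],[0,0,0.6],[0,0,0.6],[0,0,0.6]],"yaw":[-0.97,-0.97,-0.97,-0.97,-0.97],"jaw":[0,0,0,0,0]}'
python3 -m jog '{"translation":[[-0.44,-1,0],[-0.44,-1,0],[-0.44,-1,0],[-0.44,-1,0],[-0.44,-1,0],[-0.44,-1,0],[-0.44,-1,0],[-0.44,-1,0]],"yaw":[0,0,0,0,0,0,0,0],"jaw":[0,0,0,0,0,0,0,0]}'
python3 -m jog '{"translation":[[-0.44,-1,0],[-0.44,-1,0],[-0.44,-1,0],[-0.44,-1,0],[-0.44,-1,0],[-0.44,-1,0],[-0.44,-1,0],[-0.44,-1,0]],"yaw":[0,0,0,0,0,0,0,0],"jaw":[0,0,0,0,0,0,0,0]}'
python3 -m jog '{"translation":[[-0.44,-0.8,0],[-0.44,-0.8,0],[0,0,0]],"yaw":[0,0,0],"jaw":[0,0,0]}'
```

```text
t: 1.12
tcp_pos: [275.5, 588.7, 170.0]
ee_rot: [0.005, 1.0, 0.0, 0.0]
ft_force: [0.8, 0.2, -0.6]
finger_gap: 57.0
grip_force: 0.0
t: 1.78
tcp_pos: [378.2, 345.8, 171.0]
ee_rot: [0.007, 1.0, 0.0, 0.0]
ft_force: [1.0, -0.5, 0.5]
finger_gap: 3.9
grip_force: 0.0
t: 2.45
tcp_pos: [480.4, 104.2, 171.0]
ee_rot: [0.007, 1.0, 0.0, 0.0]
ft_force: [-0.4, 0.9, -0.9]
finger_gap: 0.4
grip_force: 0.0
t: 2.7
tcp_pos: [508.0, 51.3, 171.2]
ee_rot: [0.011, 1.0, -0.001, 0.001]
ft_force: [0.7, -0.4, 0.3]
finger_gap: 0.6
grip_force: 0.0
```

```bash
python3 -m jog '{"translation":[[-0.31,-0.65,0.8],[0,0,0.8],[0,0,0.8],[0,0,0.8],[0,0,0.6],[0,0,0.4],[0,0,0.3],[0,0,0]],"yaw":[0,0,0,0,0,0,0,0],"jaw":[0,0,0,0,0,0,0,0]}'
python3 - <<'E'
from h import *
s=readout.observe(); print(s['tcp_pos'],s['ft_force'])
im=snap('top','t2.png'); sc=snap('scene','s2.png')
A=cv2.resize(im[140:230,190:345],(400,232),interpolation=cv2.INTER_CUBIC)
B=cv2.resize(sc[180:280,290:440],(400,267),interpolation=cv2.INTER_CUBIC)
w=snap('wrist','w2.png'); W=cv2.resize(w,(400,250))
cv2.imwrite('pics/c2.png',np.hstack([np.vstack([A,B]),cv2.copyMakeBorder(W,0,249,0,0,cv2.BORDER_CONSTANT)])[:,:,::-1])
E
```

```text
t: 3.37
tcp_pos: [513.8, 37.9, 34.6]
ee_rot: [0.007, 1.0, -0.0, -0.001]
ft_force: [0.6, -0.3, -0.3]
finger_gap: 0.6
grip_force: 0.0
[513.76673289  37.86216778  34.55904983] [ 0.60505032 -0.28996912 -0.3204782 ]
```

View pics/c2.png

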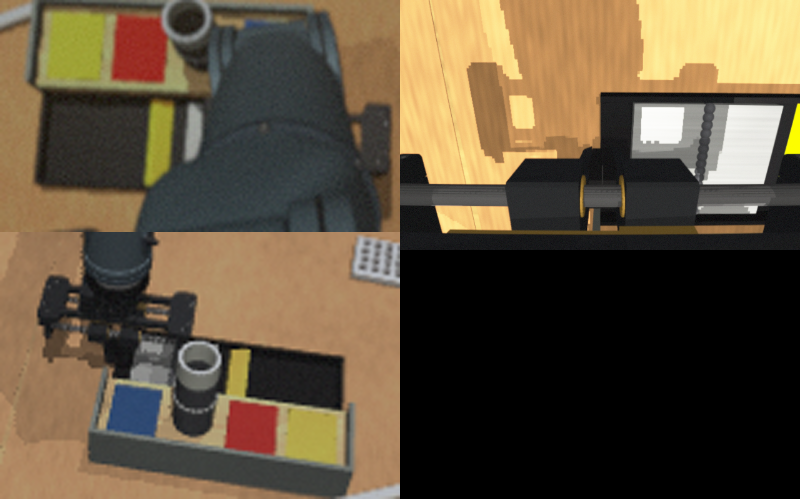

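```bash
python3 -m jog '{"translation":[[-0.1,0.1,0],[0,0.3,0],[0,0.4,0],[0,0.4,0],[0,0.4,0],[0,0.4,0],[0,0.4,0],[0,0.4,0]],"yaw":[0,0,0,0,0,0,0,0],"jaw":[0,0,0,0,0,0,0,0]}'
python3 -m jog '{"translation":[[0,0.4,0],[0,0.4,-0.05],[0,0.4,-0.06],[0,0.3,-0.06],[0,0.2,-0.03],[0,0.2,0],[0,0.2,0],[0,0,0]],"yaw":[0,0,0,0,0,0,0,0],"jaw":[0,0,0,0,0,0,0,0]}'
```

```text
t: 4.18
tcp_pos: [519.2, 121.0, 36.5]
ee_rot: [0.008, 1.0, -0.001, 0.0]
ft_force: [-0.2, -6.9, 4.5]
finger_gap: 0.5
grip_force: 3.9
t: 4.85
tcp_pos: [520.1, 186.1, 42.6]
ee_rot: [0.007, 1.0, 0.0, 0.001]
ft_force: [1.1, -3.0, 2.4]
finger_gap: 0.5
grip_force: 1.6
```

```bash
python3 -m jog '{"translation":[[0,0.08,0.06],[0,0.08,0],[0,0.06,0],[0,0.06,0],[0,0,0]],"yaw":[0,0,0,0,0],"jaw":[0,0,0,0,0]}'
python3 - <<'E'
from h import *
im=snap('top','t3.png'); sc=snap('scene','s3.png');w=snap('wrist','w3.png')
A=cv2.resize(im[140:230,190:345],(400,232),interpolation=cv2.INTER_CUBIC)
B=cv2.resize(sc[180:280,290:440],(400,267),interpolation=cv2.INTER_CUBIC)
W=cv2.resize(w,(400,250))
cv2.imwrite('pics/c3.png',np.hstack([np.vstack([A,B]),cv2.copyMakeBorder(W,0,249,0,0,cv2.BORDER_CONSTANT)])[:,:,::-1])
E
```

```text
t: 5.27
tcp_pos: [520.8, 188.5, 41.7]
ee_rot: [0.009, 1.0, -0.003, 0.0]
ft_force: [-2.8, -14.5, 22.7]
finger_gap: 0.9
grip_force: 13.2
```

View pics/c3.png

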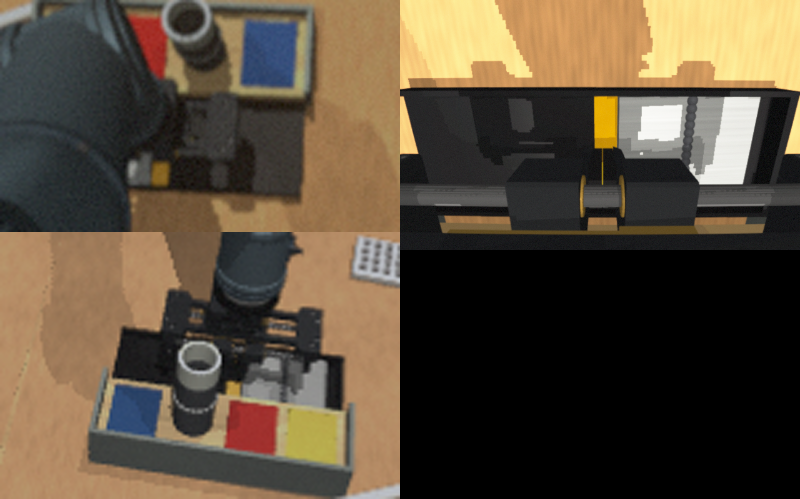

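The wrist view shows the finger at the yellow lip (595–618, 100–150) and the plate right next to it (618–760). The upward force suggests I'm pressing on an edge, so I lift and look.

```bash
python3 -m jog '{"translation":[[0,-0.1,-0.2],[0,-0.2,-0.5],[0,-0.5,-0.9],[0,-1,-1],[0,-1,-1],[0,-1,0],[0,-1,0],[0,0,0]],"yaw":[0,0,0,0,0,0,0,0],"jaw":[0,0,0,0,0,0,0,0]}'
python3 - <<'E'
from h import *
w=snap('wrist','w4.png');C=cal('wrist')
hsv=cv2.cvtColor(w,cv2.COLOR_RGB2HSV)
for z,P in((15,[(519,200.4),(519,206.4)]),(14,[(520,263-52.5),(520,263+52.5)])):
    print(z,proj('wrist',[[a,b,z] for a,b in P],C).round())
cv2.imwrite('pics/c4.png',w[:,:,::-1])
E
```

```text
t: 6.08
tcp_pos: [517.7, 44.1, 147.7]
ee_rot: [0.011, 1.0, -0.001, 0.001]
ft_force: [0.4, -0.3, -0.6]
finger_gap: 0.4
grip_force: 0.0
15 [[515. 190.]
 [522. 190.]]
14 [[526. 191.]
 [653. 188.]]
```

View pics/c4.png

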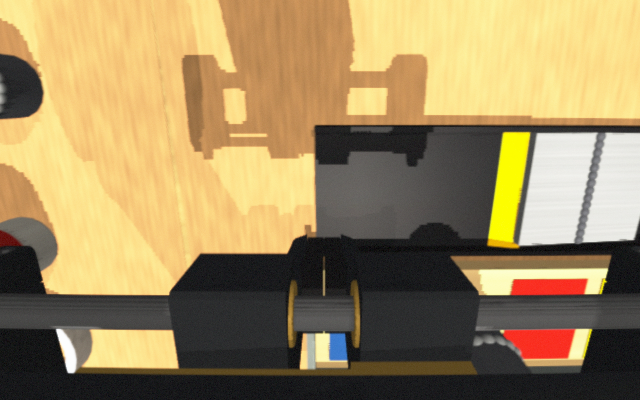

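The plate's trailing edge (about 526–532, row 190) lies just past the lip (490–530), where a plate in the pocket should show, so it has dropped in. Now I rotate the gripper 90° and go for yellow.

```bash
python3 -m jog '{"translation":[[0,0,-0.5],[0,0,-0.5],[0,0,-0.5],[0,0,-0.5],[0,0,0],[0,0,0],[0,0,0],[0,0,0]],"yaw":[1,1,1,1,1,1,1,1],"jaw":[88,88,88,88,88,88,88,88]}'
python3 -m jog '{"translation":[[0,0,0],[0,0,0],[0,0,0],[0,0,0],[0,0,0],[0,0,0],[0,0,0],[0,0,0]],"yaw":[1,1,1,1,1,1,1,1],"jaw":[88,88,88,88,88,88,88,88]}'
python3 -m jog '{"translation":[[0,0,0],[0,0,0],[0,0,0]],"yaw":[1,1,0],"jaw":[88,88,88]}'
```

```text
t: 6.8
tcp_pos: [517.5, 52.6, 206.8]
ee_rot: [0.35, 0.937, 0.001, -0.0]
ft_force: [0.2, 0.8, -0.7]
finger_gap: 51.7
grip_force: 0.0
t: 7.47
tcp_pos: [517.5, 52.6, 206.6]
ee_rot: [0.649, 0.761, 0.0, -0.0]
ft_force: [0.0, -0.4, 0.2]
finger_gap: 88.0
grip_force: 0.0
t: 7.72
tcp_pos: [517.5, 52.5, 206.6]
ee_rot: [0.712, 0.702, 0.0, -0.0]
ft_force: [0.2, 0.3, 0.2]
finger_gap: 88.2
grip_force: 0.0
```

```bash
python3 -m jog '{"translation":[[-0.94,-0.31,0],[-0.94,-0.31,0],[-0.94,-0.31,0],[-0.94,-0.31,0],[-0.94,-0.31,0],[-0.94,-0.31,0],[-0.94,-0.31,0],[-0.94,-0.31,0]],"yaw":[0,0,0,0,0,0,0,0],"jaw":[88,88,88,88,88,88,88,88]}'
python3 -m jog '{"translation":[[-0.9,-0.31,0],[0,0,0],[0,0,0]],"yaw":[0,0,0],"jaw":[88,88,88]}'
python3 - <<'E'
from h import *
w=snap('wrist','w5.png');C=cal('wrist')
for nm,(x,y,h) in dict(yel=(429.5,-199.5,90),red=(526,-337,120),blue=(406,-340,105)).items():
    print(nm,proj('wrist',[[x,y,h],[x,y,0]],C).round())
t=snap('top','t5.png')
cv2.imwrite('pics/c5.png',w[:,:,::-1])
E
```

```text
t: 8.38
tcp_pos: [440.0, -174.3, 206.9]
ee_rot: [0.71, 0.704, 0.0, -0.0]
ft_force: [0.5, -0.7, 1.1]
finger_gap: 88.0
grip_force: 0.0
t: 8.63
tcp_pos: [430.3, -201.5, 206.8]
ee_rot: [0.712, 0.702, 0.0, 0.0]
ft_force: [-0.3, 0.7, 0.4]
finger_gap: 88.1
grip_force: 0.0
yel [[321. 199.]
 [322. 173.]]
red [[447. 377.]
 [409. 293.]]
blue [[295. 367.]
 [302. 296.]]
```

View pics/c5.png

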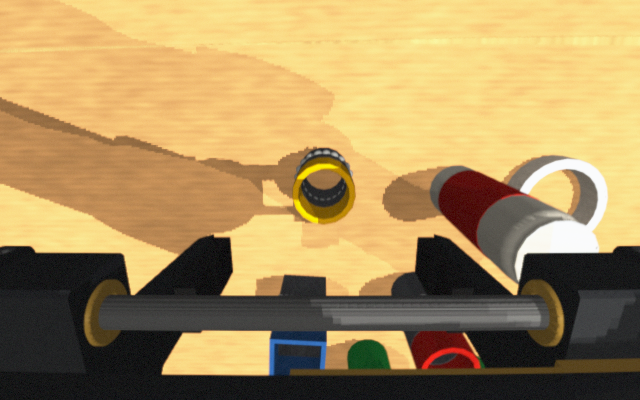

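Wrist view: yellow's ring is centred at (324,192) with radius about 31. Blue's top edge is at (271–326, 342) and red's ring starts at (450,347). I compare these with the top and scene estimates.

```bash
python3 - <<'E'
from h import *
w=cv2.imread('pics/w5.png');C=cal('wrist');hsv=cv2.cvtColor(w,cv2.COLOR_BGR2HSV)
m=cv2.inRange(hsv,(22,130,120),(34,255,255)); m[:140]=0;m[235:]=0;m[:,:285]=0;m[:,365:]=0
P=np.argwhere(m)[:,::-1]; h=cv2.convexHull(P.astype(np.float32)).reshape(-1,2)
# upper paint silhouette fit: discs at z=90 and z=60
from scipy.optimize import minimize
import fit
def cost(v):
    q=fit.model(v[0],v[1],0,30,60,24,False); return np.abs(fit.hullmask('wrist',q,C)-M).sum()
M=np.zeros((400,640),np.uint8); cv2.fillConvexPoly(M,h.astype(int),1); M=M.astype(np.float32)
r=minimize(cost,[429,-199],method='Nelder-Mead',options=dict(initial_simplex=[[429,-199],[439,-199],[429,-189]]));print('yel',r.x,r.fun/M.sum())
print(back('wrist',[(324,192),],90,C),back('wrist',[(271,342),(326,340)],105,C),back('wrist',[(450,347)],120,C))
E
```

```text
yel [ 430.82322997 -195.94956211] 0.13020833333333334
[[ 432.20240956 -193.85671141   90.        ]] [[ 388.21751956 -314.12805831  105.        ]
 [ 432.42632073 -312.64564259  105.        ]] [[ 526.16716959 -308.27540111  120.        ]]
```

```bash
python3 -m jog '{"translation":[[0.13,0.02,0.2],[0,0,0.2],[0,0,0.2],[0,0,0.2],[0,0,0.2],[0,0,0.2],[0,0,0.2],[0,0,0.2]],"yaw":[-1,-1,-1,-1,-1,-1,-1,-1],"jaw":[88,88,88,88,88,88,88,88]}'
python3 -m jog '{"translation":[[0,0,0.6],[0,0,0.6],[0,0,0.6],[0,0,0.5],[0,0,0.3],[0,0,0.25],[0,0,0],[0,0,0]],"yaw":[0,0,0,0,0,0,0,0],"jaw":[88,88,88,88,88,88,88,80]}'
```

```text
t: 9.4
tcp_pos: [431.9, -195.3, 158.4]
ee_rot: [0.425, 0.905, 0.0, -0.0]
ft_force: [0.1, -0.8, 1.0]
finger_gap: 87.8
grip_force: 0.0
t: 10.07
tcp_pos: [431.3, -196.9, 73.5]
ee_rot: [0.429, 0.903, 0.0, -0.0]
ft_force: [-0.9, 0.7, -0.5]
finger_gap: 83.5
grip_force: 0.0
```

```bash
python3 -m jog '{"translation":[[0,0,0],[0,0,0],[0,0,0],[0,0,0],[0,0,0],[0,0,0],[0,0,0],[0,0,0]],"yaw":[0,0,0,0,0,0,0,0],"jaw":[70,60,50,40,40,40,40,40]}'
```

```text
t: 10.73
tcp_pos: [430.7, -197.9, 73.6]
ee_rot: [0.429, 0.903, -0.0, 0.0]
ft_force: [-1.7, -1.7, 5.7]
finger_gap: 47.7
grip_force: 30.0
```

```bash
python3 -m jog '{"translation":[[0,0,-0.3],[0,0,-0.7],[0,0,-0.9],[0,0,-0.9],[0,0,-0.9],[0,0,-0.9],[0,0,-0.9],[0,0,-0.6]],"yaw":[0,0,1,1,1,1,1,1],"jaw":[40,40,40,40,40,40,40,40]}'
python3 -m jog '{"translation":[[0,0,0],[0,0,0],[0,0,0]],"yaw":[1,1,0],"jaw":[40,40,40]}'
python3 -m jog '{"translation":[[0.5,0.18,0],[0.95,0.35,0],[0.95,0.35,0],[0.95,0.35,0],[0.95,0.35,0],[0.95,0.35,0],[0.95,0.35,0],[0.95,0.35,0]],"yaw":[0,0,0,0,0,0,0,0],"jaw":[40,40,40,40,40,40,40,40]}'
python3 -m jog '{"translation":[[0.95,0.35,0],[0.95,0.35,0],[0.95,0.35,0],[0.95,0.35,0],[0.95,0.35,0],[0.95,0.35,0],[0.95,0.35,0],[0.95,0.35,0]],"yaw":[0,0,0,0,0,0,0,0],"jaw":[40,40,40,40,40,40,40,40]}'
python3 -m jog '{"translation":[[0.95,0.35,0],[0.5,0.18,0],[0,0,0],[0,0,0]],"yaw":[0,0,0,0],"jaw":[40,40,40,40]}'
```

```text
t: 11.4
tcp_pos: [431.1, -197.0, 258.6]
ee_rot: [0.65, 0.76, 0.001, 0.001]
ft_force: [0.3, -0.3, -3.6]
finger_gap: 47.4
grip_force: 30.0
t: 11.65
tcp_pos: [430.7, -196.6, 256.6]
ee_rot: [0.713, 0.701, 0.0, -0.0]
ft_force: [-0.4, 0.1, -4.1]
finger_gap: 47.4
grip_force: 30.0
t: 12.32
tcp_pos: [512.6, 17.7, 255.9]
ee_rot: [0.711, 0.703, -0.0, -0.001]
ft_force: [1.1, -0.3, -4.5]
finger_gap: 47.4
grip_force: 30.0
t: 12.98
tcp_pos: [599.7, 244.3, 255.4]
ee_rot: [0.711, 0.703, -0.001, -0.001]
ft_force: [1.1, -0.3, -4.2]
finger_gap: 47.3
grip_force: 30.0
t: 13.32
tcp_pos: [615.8, 286.9, 255.0]
ee_rot: [0.711, 0.703, -0.001, -0.0]
ft_force: [-0.4, -1.3, -4.9]
finger_gap: 47.3
grip_force: 30.0
```

```bash
python3 -m jog '{"translation":[[-0.07,0.05,0.5],[0,0,0.8],[0,0,0.9],[0,0,0.9],[0,0,0.6],[0,0,0.3],[0,0,0.2],[0,0,0]],"yaw":[0,0,0,0,0,0,0,0],"jaw":[40,40,40,40,40,40,40,40]}'
python3 - <<'E'
from h import *; from fit import *
s=snap('scene','s6.png'); L=finder.regions_of('scene','pipe_yellow_mid')
z=readout.observe()['tcp_pos']; print(z)
for d in L: print(d['box'],d['conf'])
E
```

```text
t: 13.98
tcp_pos: [617.9, 282.8, 129.7]
ee_rot: [0.712, 0.702, -0.001, -0.0]
ft_force: [0.4, -1.0, -4.7]
finger_gap: 47.5
grip_force: 30.0
[619.0444921  283.70375556 131.57979421]
[407.6, 245.7, 21.4, 31.2] 0.48
```

```bash
python3 -m jog '{"translation":[[0,0,0.12],[0,0,0.1],[0,0,0.08],[0,0,0]],"yaw":[0,0,0,0],"jaw":[40,40,40,40]}'
python3 -m jog '{"translation":[[0,0,0.06],[0,0,0]],"yaw":[0,0],"jaw":[40,40]}'
```

```text
t: 14.42
tcp_pos: [618.0, 283.8, 121.0]
ee_rot: [0.712, 0.702, -0.0, -0.0]
ft_force: [0.6, 0.2, -3.9]
finger_gap: 47.4
grip_force: 30.0
t: 14.58
tcp_pos: [618.2, 283.8, 119.3]
ee_rot: [0.712, 0.702, -0.0, -0.0]
ft_force: [-0.4, 0.1, -4.6]
finger_gap: 47.2
grip_force: 30.0
```

```bash
python3 -m jog '{"translation":[[0,0,0.05],[0,0,0],[0,0,0]],"yaw":[0,0,0],"jaw":[40,40,40]}'
python3 -m jog '{"translation":[[0,0,0.03],[0,0,0]],"yaw":[0,0],"jaw":[40,40]}'
```

```text
t: 14.83
tcp_pos: [618.4, 284.0, 118.7]
ee_rot: [0.712, 0.702, 0.0, -0.0]
ft_force: [-2.5, -0.5, 2.5]
finger_gap: 46.8
grip_force: 30.0
t: 15.0
tcp_pos: [618.4, 284.0, 118.6]
ee_rot: [0.712, 0.702, 0.0, -0.0]
ft_force: [-5.0, -1.4, 9.0]
finger_gap: 47.3
grip_force: 30.0
```

```bash
python3 -m jog '{"translation":[[0,0,0],[0,0,0],[0,0,0],[0,0,-0.2],[0,0,-0.6],[0,0,-1],[0,0,-1],[0,0,-1]],"yaw":[0,0,0,0,0,0,0,0],"jaw":[52,60,66,70,70,70,70,70]}'
python3 -m jog '{"translation":[[-0.9,-0.12,-0.9],[-0.98,-0.13,0],[-0.98,-0.13,0],[-0.98,-0.13,0],[-0.98,-0.13,0],[-0.98,-0.13,0],[-0.98,-0.13,0],[-0.98,-0.13,0]],"yaw":[0,0,0,0,0,0,0,0],"jaw":[80,88,88,88,88,88,88,88]}'
python3 -m jog '{"translation":[[-0.98,-0.13,0],[-0.98,-0.13,0],[-0.98,-0.13,0],[-0.98,-0.13,0],[-0.98,-0.13,0],[-0.98,-0.13,0],[-0.98,-0.13,0],[-0.98,-0.13,0]],"yaw":[0,0,0,0,0,0,0,0],"jaw":[88,88,88,88,88,88,88,88]}'
python3 -m jog '{"translation":[[-0.98,-0.13,0],[-0.98,-0.13,0],[-0.98,-0.13,0],[-0.98,-0.13,0],[0,0,0],[0,0,0]],"yaw":[0,0,0,0,0,0],"jaw":[88,88,88,88,88,88]}'
cat > chk.py <<'E'
from h import *
from fit import *
import sys
w=snap('wrist','w7.png');C=cal('wrist')
for z,nm,y in((45,'y',105),(45,'r',35),(45,'b',-105)): pass
top=snap('top','t7.png'); sc=snap('scene','s7.png')
for n,h,g in(('pipe_yellow_mid',90,(617,285)),('pipe_red_mid',120,(616,215)),('tube_blue_mid',105,(614,75))):
    if n.split('_')[1] not in sys.argv[1:]: continue
    for c in('top','scene'):
        e=proj(c,[[*g,45+h*.5]])[0]
        L=sorted(finder.regions_of(c,n),key=lambda d:np.hypot(*(np.array(d['box'][:2])-e)))
        if L and np.hypot(*(np.array(L[0]['box'][:2])-e))<18:
            sq='blue' in n
            f=fit({c:L[0]['region'].astype(np.float32)},[*g]+([0] if sq else []),h,45,24,sq)
            k=(571,181.3,-.02) if 0 else ((573.1,181.3,-.02) if c=='top' else (568.3,179.5,-.009))
            d=f[0][:2]-np.array(k[:2]); cs,sn=np.cos(k[2]),np.sin(k[2])
            print(n,c,f,'rack xy in that camera',(np.array([cs*d[0]+sn*d[1],-sn*d[0]+cs*d[1]])).round(1),L[0]['conf'])
        else: print(n,c,'none',[l['box'] for l in L])
E
python3 chk.py yellow
```

```text
t: 15.67
tcp_pos: [618.3, 283.7, 232.7]
ee_rot: [0.712, 0.702, 0.0, 0.0]
ft_force: [0.9, -0.3, 0.4]
finger_gap: 70.2
grip_force: 0.0
t: 16.33
tcp_pos: [583.9, 50.1, 258.7]
ee_rot: [0.712, 0.702, 0.0, 0.0]
ft_force: [-0.3, -0.5, -0.4]
finger_gap: 88.2
grip_force: 0.0
t: 17.0
tcp_pos: [549.2, -184.7, 258.8]
ee_rot: [0.712, 0.702, 0.0, 0.0]
ft_force: [0.6, 0.1, -0.8]
finger_gap: 88.3
grip_force: 0.0
t: 17.5
tcp_pos: [531.3, -302.7, 258.6]
ee_rot: [0.714, 0.701, -0.0, 0.001]
ft_force: [0.1, 0.2, -1.3]
finger_gap: 87.9
grip_force: 0.0
pipe_yellow_mid top (array([616.4, 284.7]), np.float64(0.049)) rack xy in that camera [ 41.2 104.2] 0.66
pipe_yellow_mid scene (array([614.8, 283.9]), np.float64(0.093)) rack xy in that camera [ 45.6 104.8] 0.61
```

```bash
python3 - <<'E'
from h import *; import fit
from scipy.optimize import minimize
w=cv2.imread('pics/w7.png');C=cal('wrist');hsv=cv2.cvtColor(w,cv2.COLOR_BGR2HSV)
m=cv2.inRange(hsv,(0,130,60),(6,255,255))|cv2.inRange(hsv,(174,130,60),(180,255,255))
e=proj('wrist',[[526,-336,105]],C)[0]
k,lab,st,ce=cv2.connectedComponentsWithStats(m)
i=min([i for i in range(1,k) if st[i,4]>150],key=lambda i:np.hypot(*(ce[i]-e)));print(e,ce[i],st[i])
h=cv2.convexHull(np.argwhere(lab==i)[:,::-1].astype(np.int32));M=np.zeros((400,640),np.uint8);cv2.fillConvexPoly(M,h,1);M=M.astype(np.float32)
cost=lambda v:np.abs(fit.hullmask('wrist',fit.model(v[0],v[1],0,30,90,24,False),C)-M).sum()
r=minimize(cost,[526,-336],method='Nelder-Mead',options=dict(initial_simplex=[[526,-336],[536,-336],[526,-326]]));print('red',r.x,r.fun/M.sum())
im=cv2.imread('pics/t7.png'); hsv=cv2.cvtColor(im,cv2.COLOR_BGR2HSV)
m=((hsv[:,:,1]<60)&(hsv[:,:,2]>90)).astype(np.uint8); m[:176]=0;m[217:]=0;m[:,:208]=0;m[:,300:]=0
k,lab,st,ce=cv2.connectedComponentsWithStats(m);print(st)
P=back('top',np.argwhere(m)[:,::-1],14); print('plate',cv2.minAreaRect(P[:,:2].astype(np.float32)))
cv2.imwrite('pics/c7.png',np.hstack([cv2.resize(im[130:225,195:320],(400,304),interpolation=cv2.INTER_CUBIC),cv2.copyMakeBorder(cv2.resize(w,(400,250)),0,54,0,0,cv2.BORDER_CONSTANT)]))
E
```

```text
[315.54423052 228.17554472] [318.93774105 223.38953168] [ 292  192   55   61 1815]
red [ 529.18611797 -329.89290223] 0.0617633517495396
[[     0      0    640    400 254925]
 [   212    179     19     32    527]
 [   231    179     19     33    548]]
plate ((519.7562866210938, 254.2384033203125), (103.17384338378906, 92.42123413085938), 89.14998626708984)
```

View pics/c7.png

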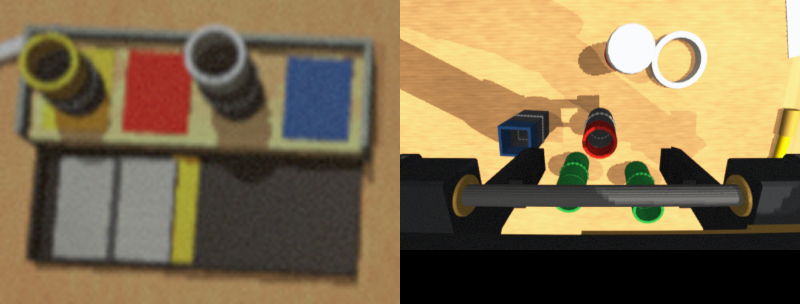

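The crop shows the plate's trailing edge still covering part of the yellow lip (172–200), with a gap at the far end. The fit agrees: centre y 254 against about 264. It still rests on the crest, so I'll give it a lower push at the end. Yellow stands on its mark. Wrist view: red is at (600,140) in the crop, clear of the greens, so I grasp it.

```bash
python3 -m jog '{"translation":[[-0.52,-0.05,0],[-0.52,-0.05,0.3],[0,0,0.8],[0,0,0.9],[0,0,0.9],[0,0,0.9],[0,0,0.8],[0,0,0.4]],"yaw":[0,0,0,0,0,0,0,0],"jaw":[88,88,88,88,88,88,88,88]}'
python3 -m jog '{"translation":[[0,0,0.2],[0,0,0.1],[0,0,0],[0,0,0],[0,0,0],[0,0,0],[0,0,0],[0,0,0]],"yaw":[0,0,0,0,0,0,0,0],"jaw":[88,88,80,70,60,50,40,40]}'
python3 -m jog '{"translation":[[0,0,0],[0,0,0],[0,0,0]],"yaw":[0,0,0],"jaw":[40,40,40]}'
```

```text
t: 18.42
tcp_pos: [527.8, -329.6, 105.2]
ee_rot: [0.712, 0.703, -0.0, -0.002]
ft_force: [-0.3, 0.1, -0.4]
finger_gap: 88.1
grip_force: 0.0
t: 19.08
tcp_pos: [528.7, -331.8, 99.6]
ee_rot: [0.712, 0.702, 0.0, 0.0]
ft_force: [-2.0, -0.7, 1.9]
finger_gap: 49.9
grip_force: 1.0
t: 19.33
tcp_pos: [528.2, -332.0, 99.5]
ee_rot: [0.712, 0.702, -0.0, -0.0]
ft_force: [-3.4, 1.4, 5.4]
finger_gap: 47.4
grip_force: 30.2
```

```bash
python3 -m jog '{"translation":[[0,0,-0.3],[0,0,-0.7],[0,0,-0.9],[0,0,-1],[0,0,-1],[0,0,-1],[0,0,-1],[0,0,-0.4]],"yaw":[0,0,0,0,0,0,0,0],"jaw":[40,40,40,40,40,40,40,40]}'
python3 -m jog '{"translation":[[0.5,0.07,0],[1,0.15,0],[1,0.15,0],[1,0.15,0],[1,0.15,0],[1,0.15,0],[1,0.15,0],[1,0.15,0]],"yaw":[0,0,0,0,0,0,0,0],"jaw":[40,40,40,40,40,40,40,40]}'
python3 -m jog '{"translation":[[1,0.15,0],[1,0.15,0],[1,0.15,0],[1,0.15,0],[1,0.15,0],[1,0.15,0],[1,0.15,0],[1,0.15,0]],"yaw":[0,0,0,0,0,0,0,0],"jaw":[40,40,40,40,40,40,40,40]}'
python3 -m jog '{"translation":[[1,0.15,0],[1,0.12,0],[0.5,0.07,0],[0.3,0,0],[0,0,0],[0,0,0]],"yaw":[0,0,0,0,0,0],"jaw":[40,40,40,40,40,40]}'
```

```text
t: 20.0
tcp_pos: [529.8, -332.4, 292.1]
ee_rot: [0.712, 0.702, 0.001, 0.002]
ft_force: [0.5, -0.5, -5.4]
finger_gap: 47.4
grip_force: 30.3
t: 20.67
tcp_pos: [564.8, -105.3, 286.8]
ee_rot: [0.712, 0.702, -0.001, -0.001]
ft_force: [0.7, -0.1, -5.8]
finger_gap: 47.0
grip_force: 30.3
t: 21.33
tcp_pos: [604.2, 133.9, 286.7]
ee_rot: [0.712, 0.702, -0.001, -0.001]
ft_force: [0.6, 0.2, -6.1]
finger_gap: 47.0
grip_force: 30.3
t: 21.83
tcp_pos: [616.1, 214.5, 287.5]
ee_rot: [0.713, 0.702, -0.001, 0.0]
ft_force: [-0.3, -0.4, -5.8]
finger_gap: 47.2
grip_force: 30.3
```

```bash
python3 -m jog '{"translation":[[0.03,0.02,0.5],[0,0,0.8],[0,0,0.9],[0,0,0.9],[0,0,0.8],[0,0,0.4],[0,0,0.15],[0,0,0]],"yaw":[0,0,0,0,0,0,0,0],"jaw":[40,40,40,40,40,40,40,40]}'
python3 -m jog '{"translation":[[0,0,0.1],[0,0,0],[0,0,0]],"yaw":[0,0,0],"jaw":[40,40,40]}'
```

```text
t: 22.5
tcp_pos: [616.9, 215.3, 154.3]
ee_rot: [0.713, 0.701, -0.001, 0.0]
ft_force: [0.0, -0.4, -6.1]
finger_gap: 47.1
grip_force: 30.3
t: 22.75
tcp_pos: [617.8, 217.1, 153.0]
ee_rot: [0.712, 0.702, 0.001, 0.0]
ft_force: [0.6, 0.5, -5.3]
finger_gap: 47.4
grip_force: 30.3
```

```bash
python3 -m jog '{"translation":[[-0.04,-0.03,0.1],[0,0,0.08],[0,0,0.04],[0,0,0],[0,0,0]],"yaw":[0,0,0,0,0],"jaw":[40,40,40,40,40]}'
python3 -m jog '{"translation":[[0,0,0.05],[0,0,0],[0,0,0]],"yaw":[0,0,0],"jaw":[40,40,40]}'
```

```text
t: 23.17
tcp_pos: [616.0, 215.8, 145.0]
ee_rot: [0.712, 0.702, -0.0, -0.0]
ft_force: [-0.7, 0.3, -6.2]
finger_gap: 47.1
grip_force: 30.3
t: 23.42
tcp_pos: [616.3, 215.9, 144.5]
ee_rot: [0.712, 0.702, 0.0, 0.0]
ft_force: [-3.5, -0.4, 3.6]
finger_gap: 46.9
grip_force: 30.3
```

```bash
python3 -m jog '{"translation":[[0,0,0],[0,0,0],[0,0,0],[0,0,-0.2],[0,0,-0.6],[0,0,-1],[0,0,-1],[0,0,-1]],"yaw":[0,0,0,0,0,0,0,0],"jaw":[52,60,66,70,70,70,70,70]}'
python3 -m jog '{"translation":[[-0.97,-0.35,0],[-0.97,-0.35,0],[-0.97,-0.35,0],[-0.97,-0.35,0],[-0.97,-0.35,0],[-0.97,-0.35,0],[-0.97,-0.35,0],[-0.97,-0.35,0]],"yaw":[0,0,0,0,0,0,0,0],"jaw":[80,88,88,88,88,88,88,88]}'
python3 -m jog '{"translation":[[-0.97,-0.35,0],[-0.97,-0.35,0],[-0.97,-0.35,0],[-0.97,-0.35,0],[-0.97,-0.35,0],[-0.97,-0.35,0],[-0.97,-0.35,0],[-0.97,-0.35,0]],"yaw":[0,0,0,0,0,0,0,0],"jaw":[88,88,88,88,88,88,88,88]}'
python3 -m jog '{"translation":[[-0.97,-0.35,0],[-0.97,-0.35,0],[-0.97,-0.35,0],[0,0,0],[0,0,0]],"yaw":[0,0,0,0,0],"jaw":[88,88,88,88,88]}'
python3 chk.py red yellow
python3 - <<'E'
from h import *; import fit
from scipy.optimize import minimize
w=cv2.imread('pics/w7.png');C=cal('wrist');hsv=cv2.cvtColor(w,cv2.COLOR_BGR2HSV)
m=cv2.inRange(hsv,(100,110,40),(118,255,255))
e=proj('wrist',[[407,-338,95]],C)[0]
k,lab,st,ce=cv2.connectedComponentsWithStats(m)
i=min([i for i in range(1,k) if st[i,4]>150],key=lambda i:np.hypot(*(ce[i]-e)));print(e,ce[i],st[i])
h=cv2.convexHull(np.argwhere(lab==i)[:,::-1].astype(np.int32));M=np.zeros((400,640),np.uint8);cv2.fillConvexPoly(M,h,1);M=M.astype(np.float32)
cost=lambda v:np.abs(fit.hullmask('wrist',fit.model(v[0],v[1],v[2]/50,30,75,24,True),C)-M).sum()
for y0 in(-8,-3,3):
    v=np.array([407,-338,y0.__float__()]);r=minimize(cost,v,method='Nelder-Mead',options=dict(initial_simplex=np.r_[[v],v+np.eye(3)*8]));print('blue',r.x,r.x[2]/50,r.fun/M.sum())
E
```

```text
t: 24.08
tcp_pos: [616.1, 215.6, 259.2]
ee_rot: [0.712, 0.702, 0.0, 0.0]
ft_force: [0.6, 0.9, -0.6]
finger_gap: 69.9
grip_force: 0.0
t: 24.75
tcp_pos: [528.4, -17.2, 258.2]
ee_rot: [0.712, 0.702, 0.001, 0.0]
ft_force: [0.5, -0.1, 1.1]
finger_gap: 88.0
grip_force: 0.0
t: 25.42
tcp_pos: [440.9, -248.9, 258.3]
ee_rot: [0.712, 0.702, 0.0, 0.001]
ft_force: [-0.0, 0.3, 0.0]
finger_gap: 88.3
grip_force: 0.0
t: 25.83
tcp_pos: [407.8, -336.0, 258.1]
ee_rot: [0.714, 0.701, -0.0, 0.001]
ft_force: [0.5, 1.3, -0.5]
finger_gap: 87.7
grip_force: 0.0
pipe_yellow_mid top (array([615.7, 284.3]), np.float64(0.061)) rack xy in that camera [ 40.5 103.8] 0.69
pipe_yellow_mid scene (array([615.1, 283.2]), np.float64(0.054)) rack xy in that camera [ 45.9 104.1] 0.79
pipe_red_mid top (array([614. , 212.4]), np.float64(0.062)) rack xy in that camera [40.3 31.9] 0.62
pipe_red_mid scene (array([611.2, 212.4]), np.float64(0.068)) rack xy in that camera [42.6 33.3] 0.81
[320.27124581 190.01024592] [321.44778988 185.78026906] [ 295  155   55   59 1561]
blue [ 408.0515775  -333.31799261   -3.11276494] -0.06225529870443703 0.03996205872649291
blue [ 408.06592412 -333.3486882    -3.66993515] -0.073398702915556 0.0397764764104256
blue [ 408.16914117 -333.22777823   -3.18107408] -0.0636214815158841 0.039797096667766416
```

```bash
python3 -m jog '{"translation":[[0,0,0.5],[0,0,0.9],[0,0,1],[0,0,1],[0,0,0.9],[0,0,0.8],[0,0,0.4],[0,0,0.2]],"yaw":[0.6,0,0,0,0,0,0,0],"jaw":[88,88,88,88,88,88,88,88]}'
python3 -m jog '{"translation":[[0,0,0.05],[0,0,0],[0,0,0],[0,0,0],[0,0,0],[0,0,0],[0,0,0],[0,0,0]],"yaw":[0,0,0,0,0,0,0,0],"jaw":[88,80,70,60,50,40,40,40]}'
python3 -m jog '{"translation":[[0,0,0],[0,0,0],[0,0,0]],"yaw":[0,0,0],"jaw":[40,40,40]}'
```

```text
t: 26.85
tcp_pos: [408.1, -333.3, 85.0]
ee_rot: [0.73, 0.683, -0.0, -0.001]
ft_force: [0.1, -0.1, 0.2]
finger_gap: 87.7
grip_force: 0.0
t: 27.52
tcp_pos: [408.1, -334.2, 85.2]
ee_rot: [0.73, 0.683, -0.0, -0.0]
ft_force: [-1.8, 1.5, 3.8]
finger_gap: 45.8
grip_force: 30.2
t: 27.77
tcp_pos: [408.1, -334.2, 85.2]
ee_rot: [0.73, 0.683, -0.0, -0.0]
ft_force: [-3.7, 0.7, 6.1]
finger_gap: 45.8
grip_force: 30.2
```

```bash
python3 -m jog '{"translation":[[0,0,-0.3],[0,0,-0.7],[0,0,-0.9],[0,0,-1],[0,0,-1],[0,0,-1],[0,0,-0.7],[0,0,-0.2]],"yaw":[0,0,-0.6,0,0,0,0,0],"jaw":[40,40,40,40,40,40,40,40]}'
python3 -m jog '{"translation":[[0.5,0.24,0],[0.98,0.475,0],[0.98,0.475,0],[0.98,0.475,0],[0.98,0.475,0],[0.98,0.475,0],[0.98,0.475,0],[0.98,0.475,0]],"yaw":[0,0,0,0,0,0,0,0],"jaw":[40,40,40,40,40,40,40,40]}'
python3 -m jog '{"translation":[[0.98,0.475,0],[0.98,0.475,0],[0.98,0.475,0],[0.98,0.475,0],[0.98,0.475,0],[0.98,0.475,0],[0.53,0.26,0],[0,0,0]],"yaw":[0,0,0,0,0,0,0,0],"jaw":[40,40,40,40,40,40,40,40]}'
python3 -m jog '{"translation":[[0,0,0],[0,0,0]],"yaw":[0,0],"jaw":[40,40]}'
```

```text
t: 28.43
tcp_pos: [409.8, -335.0, 262.3]
ee_rot: [0.712, 0.702, 0.001, 0.002]
ft_force: [-0.0, 0.1, -5.4]
finger_gap: 45.8
grip_force: 30.0
t: 29.1
tcp_pos: [518.2, -112.9, 257.6]
ee_rot: [0.712, 0.702, -0.001, -0.001]
ft_force: [0.5, 0.1, -5.3]
finger_gap: 45.7
grip_force: 30.0
t: 29.77
tcp_pos: [615.1, 82.7, 256.8]
ee_rot: [0.71, 0.705, 0.0, -0.002]
ft_force: [-1.1, 0.7, -5.6]
finger_gap: 46.1
grip_force: 30.0
t: 29.93
tcp_pos: [613.8, 74.9, 257.7]
ee_rot: [0.712, 0.702, -0.001, -0.0]
ft_force: [-0.4, -0.3, -5.1]
finger_gap: 46.0
grip_force: 30.0
```

```bash
python3 -m jog '{"translation":[[0.04,0.03,0.5],[0,0,0.8],[0,0,0.9],[0,0,0.8],[0,0,0.5],[0,0,0.3],[0,0,0.1],[0,0,0]],"yaw":[0,0,0,0,0,0,0,0],"jaw":[40,40,40,40,40,40,40,40]}'
python3 -m jog '{"translation":[[0,0,0],[0,0,0.05],[0,0,0]],"yaw":[0,0,0],"jaw":[40,40,40]}'
```

```text
t: 30.6
tcp_pos: [615.4, 76.2, 141.8]
ee_rot: [0.713, 0.702, -0.0, -0.0]
ft_force: [0.6, 0.8, -4.6]
finger_gap: 46.0
grip_force: 30.0
t: 30.85
tcp_pos: [616.3, 77.2, 141.5]
ee_rot: [0.712, 0.702, 0.001, 0.0]
ft_force: [0.8, -0.9, -6.1]
finger_gap: 46.2
grip_force: 30.0
```

```bash
python3 -m jog '{"translation":[[0,-0.03,0.15],[0,0,0.12],[0,0,0.06],[0,0,0],[0,0,0]],"yaw":[0,0,0,0,0],"jaw":[40,40,40,40,40]}'
python3 -m jog '{"translation":[[0,0,0.04],[0,0,0],[0,0,0]],"yaw":[0,0,0],"jaw":[40,40,40]}'
```

```text
t: 31.27
tcp_pos: [614.8, 77.2, 130.5]
ee_rot: [0.712, 0.702, -0.0, 0.0]
ft_force: [0.6, -0.0, -6.7]
finger_gap: 45.9
grip_force: 30.3
t: 31.52
tcp_pos: [615.0, 77.2, 130.2]
ee_rot: [0.712, 0.702, 0.0, -0.0]
ft_force: [-2.5, -0.2, 4.7]
finger_gap: 46.0
grip_force: 30.5
```

```bash
python3 -m jog '{"translation":[[0,0,0],[0,0,0],[0,0,0],[0,0,-0.2],[0,0,-0.6],[0,0,-1],[0,0,-1],[0,0,-1]],"yaw":[0,0,0,0,0,0,0,0],"jaw":[50,58,64,70,70,70,70,70]}'
python3 -m jog '{"translation":[[0,0,0],[0,0,0],[0,0,0],[0,0,0],[0,0,0],[0,0,0],[0,0,0],[0,0,0]],"yaw":[-1,-1,-1,-1,-1,-1,-1,-1],"jaw":[60,40,20,0,0,0,0,0]}'
python3 -m jog '{"translation":[[0,0,0],[0,0,0],[0,0,0],[0,0,0],[0,0,0],[0,0,0],[0,0,0],[0,0,0]],"yaw":[-1,-1,-1,-1,-1,-1,-1,-1],"jaw":[0,0,0,0,0,0,0,0]}'
python3 -m jog '{"translation":[[0,0,0],[0,0,0],[0.8,0.7,0],[0.8,0.7,0],[0.8,0.7,0],[0.8,0.7,0],[0,0,0],[0,0,0]],"yaw":[-1,-1,0,0,0,0,0,0],"jaw":[0,0,0,0,0,0,0,0]}'
python3 chk.py blue red
```

```text
t: 32.18
tcp_pos: [614.8, 77.0, 245.1]
ee_rot: [0.712, 0.702, 0.0, 0.0]
ft_force: [-0.1, -0.8, 0.0]
finger_gap: 70.0
grip_force: 0.0
t: 32.85
tcp_pos: [615.1, 77.0, 244.0]
ee_rot: [0.427, 0.904, 0.0, 0.0]
ft_force: [0.6, -0.7, 0.2]
finger_gap: 18.6
grip_force: 0.0
t: 33.52
tcp_pos: [615.1, 77.0, 244.0]
ee_rot: [0.092, 0.996, -0.0, 0.0]
ft_force: [-0.5, 0.6, -0.6]
finger_gap: 0.3
grip_force: 0.0
t: 34.18
tcp_pos: [519.4, 163.9, 244.1]
ee_rot: [0.006, 1.0, 0.0, 0.0]
ft_force: [0.6, -0.7, -0.5]
finger_gap: 0.2
grip_force: 0.0
pipe_red_mid top none [[478.9, 212.7, 35.9, 23.6], [485.9, 169.8, 35.0, 28.9]]
pipe_red_mid scene (array([613.1, 211.9]), np.float64(0.047)) rack xy in that camera [44.5 32.8] 0.82
tube_blue_mid top (array([614.8,  72.4,   5. ]), np.float64(0.199)) rack xy in that camera [  43.9 -108. ] 0.72
tube_blue_mid scene (array([612.3,  71.7,  -3. ]), np.float64(0.047)) rack xy in that camera [  45.  -107.4] 0.91
```

```bash
python3 -m jog '{"translation":[[0,0,0.8],[0,0,1],[0,0,1],[0,0,1],[0,0,1],[0,0,1],[0,0,0.7],[0,0,0.2]],"yaw":[0,0,0,0,0,0,0,0],"jaw":[0,0,0,0,0,0,0,0]}'
python3 -m jog '{"translation":[[0,0,0.08],[0,0,0],[0,0,0]],"yaw":[0,0,0],"jaw":[0,0,0]}'
```

```text
t: 35.2
tcp_pos: [518.2, 161.4, 39.1]
ee_rot: [0.008, 1.0, -0.001, -0.002]
ft_force: [-0.1, -0.6, -1.2]
finger_gap: 0.7
grip_force: 0.0
t: 35.45
tcp_pos: [521.1, 162.8, 41.3]
ee_rot: [0.007, 1.0, 0.0, 0.001]
ft_force: [-0.7, -0.7, 0.5]
finger_gap: 0.3
grip_force: 0.0
```

```bash
python3 -m jog '{"translation":[[0,0.2,0.07],[0,0.2,0],[0,0.15,0],[0,0.1,0],[0,0.1,0],[0,0,0]],"yaw":[0,0,0,0,0,0],"jaw":[0,0,0,0,0,0]}'
python3 -m jog '{"translation":[[0,0.1,0],[0,0.1,0],[0,0,0]],"yaw":[0,0,0],"jaw":[0,0,0]}'
```

```text
t: 35.95
tcp_pos: [520.4, 186.0, 38.1]
ee_rot: [0.007, 1.0, 0.0, 0.0]
ft_force: [-0.5, -0.1, -0.7]
finger_gap: 0.2
grip_force: 0.0
t: 36.2
tcp_pos: [520.3, 191.0, 37.8]
ee_rot: [0.007, 1.0, -0.0, -0.0]
ft_force: [-0.2, -0.7, -1.0]
finger_gap: 0.4
grip_force: 0.6
```

```bash
python3 -m jog '{"translation":[[0,0.1,0],[0,0.1,0],[0,0,0]],"yaw":[0,0,0],"jaw":[0,0,0]}'
```

```text
t: 36.45
tcp_pos: [520.6, 198.6, 38.1]
ee_rot: [0.007, 1.0, 0.001, 0.0]
ft_force: [0.2, 0.5, -0.5]
finger_gap: 0.4
grip_force: 0.0
```

```bash
python3 -m jog '{"translation":[[0,0,-0.5],[0,0,-1],[0,0,-1],[0,0,-1],[0,-1,-1],[0,-1,-1],[0,-1,0],[0,0,0]],"yaw":[0,0,0,0,0,0,0,0],"jaw":[0,0,0,0,0,0,0,0]}'
python3 -m jog '{"translation":[[1,-1,0],[1,-1,0],[1,-1,0],[1,-1,0],[0,-1,0],[0,0,0]],"yaw":[0,0,0,0,0,0],"jaw":[0,0,0,0,0,0]}'
cat > pl.py <<'E'
from h import *
im=snap('top','t8.png'); sc=snap('scene','s8.png'); w=snap('wrist','w8.png')
hsv=cv2.cvtColor(im[:,:,::-1].copy(),cv2.COLOR_BGR2HSV)
m=((hsv[:,:,1]<60)&(hsv[:,:,2]>90)).astype(np.uint8); m[:176]=0;m[217:]=0;m[:,:208]=0;m[:,300:]=0
P=back('top',np.argwhere(m)[:,::-1],14); print('plate',m.sum(),cv2.minAreaRect(P[:,:2].astype(np.float32)))
ov=lambda n,I:[cv2.circle(I,tuple(np.round(p*4).astype(int)),3,(255,0,0),-1) for p in proj(n,[[519.5+a,180.9+y,z] for a in(-45,45) for y,z in((19,15),(25,15),(29.5,14),(134.5,14),(139,22))])]
I=cv2.resize(im,(2560,1600),interpolation=cv2.INTER_CUBIC); ov('top',I); A=cv2.resize(I[660:880,780:1260],(800,367))
J=cv2.resize(sc,(2560,1600),interpolation=cv2.INTER_CUBIC); B=cv2.resize(J[820:1000,1380:1740],(460,230))
cv2.imwrite('pics/c8.png',np.vstack([A,np.hstack([B,cv2.resize(w,(340,230))])])[:,:,::-1])
E
python3 pl.py
```

```text
t: 37.12
tcp_pos: [520.7, 102.0, 204.0]
ee_rot: [0.011, 1.0, -0.001, 0.002]
ft_force: [-0.4, -0.9, -0.9]
finger_gap: 0.5
grip_force: 0.0
t: 37.62
tcp_pos: [397.4, -42.2, 201.8]
ee_rot: [0.01, 1.0, -0.001, -0.0]
ft_force: [1.1, -0.3, 0.3]
finger_gap: 0.3
grip_force: 0.0
plate 1065 ((518.69091796875, 261.27850341796875), (105.48081970214844, 89.99142456054688), 89.02804565429688)
```

View pics/c8.png

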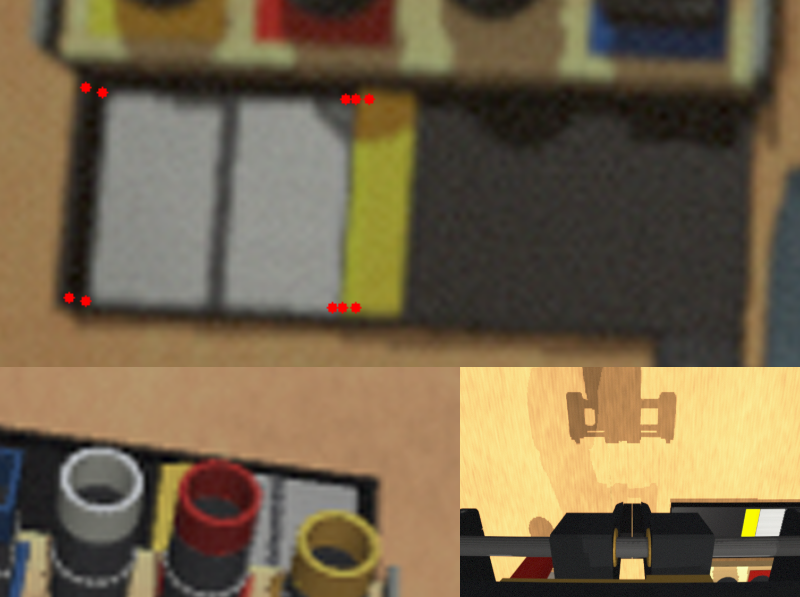

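The crop shows the plate between the lip (345–415) and the far stop. It moved from y 254 to 261, and the fingertips passed over it at 16 mm without contact, so it lies flat in the pocket. The final check covers all the objects before hand-in.

```bash
python3 chk.py red yellow blue; python3 - <<'E'
from h import *; from fit import *
cams.camera('scene')
L=finder.regions_of('scene','pipe_stored_mid')
print('white (was 614.2,145.1)',fit({'scene':L[0]['region'].astype(np.float32)},[614,145],120,45))
for c,f in(('top','t1.png'),('scene','s1.png')):
    a=cv2.imread('pics/'+f).astype(int); b=cv2.imread('pics/'+f[0]+'7.png').astype(int); d=np.abs(a-b).max(2)
    for nm,p,r in(('can',(561,-219,80),16),('tape',(655,-231,12),16),('calc',(277,421,7),16)):
        u,v=proj(c,[p])[0].astype(int); print(c,nm,np.mean(d[v-r:v+r,u-r:u+r]>60).round(3))
E
```

```text
pipe_yellow_mid top (array([616.1, 284.6]), np.float64(0.086)) rack xy in that camera [ 40.9 104.1] 0.71
pipe_yellow_mid scene none []
pipe_red_mid top (array([612.6, 211.2]), np.float64(0.082)) rack xy in that camera [38.9 30.7] 0.64
pipe_red_mid scene (array([612.1, 213.1]), np.float64(0.094)) rack xy in that camera [43.5 34. ] 0.57
tube_blue_mid top (array([613. ,  74.2,   1.5]), np.float64(0.145)) rack xy in that camera [  42.  -106.3] 0.89
tube_blue_mid scene (array([611.6,  71.5,  -2.9]), np.float64(0.053)) rack xy in that camera [  44.3 -107.6] 0.75
white (was 614.2,145.1) (array([614.5, 144. ]), np.float64(0.063))
top can 0.0
top tape 0.0
top calc 0.0
scene can 0.028
scene tape 0.0
scene calc 0.004
```

All the checks are within tolerance, so I'm handing it in.

```bash
python3 -c "
from bench import job
print(job.sign_off())"
```

```text
the job is handed in; nothing more can be done
None
```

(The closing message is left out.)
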